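# Lock a hammer-head fork post into bench strut and lay the bar

### The arm

A 6-joint arm with a two-finger parallel gripper is mounted at the origin on a cart in front of the work surface, level with it; the furniture and walls round the work are solid. World frame = base frame: x ahead of the robot, y to its left, z up, the work surface at z = 0. Lengths are in mm, angles in rad, forces in N, time in s.
With the tool pointing down it reaches from about 300 to 875 mm from the base axis. Payload 6.4 kg.
Tool frame: the origin (TCP) lies on the mounting face of the last link; the fingertips stand 173 mm ahead of it and the grasp point (between the pads) lies 155 mm ahead of it; z points along the fingers, y is the line along which they close (so a half turn about z gives the same grasp; the last joint's range is limited). The gripper opens to 85 mm and grips with 20 to 120 N. Pads are 22 mm wide; open, the fingers measure 114 mm over their backs; the gripper's body (76 mm by 85 mm) begins 54 mm behind the grasp point. The pads swing forward as they close: fully open they stand 13 mm farther back than shut.
Start: joints at [0.939, 0.181, 1.607, -0, 1.354, -0.206], TCP at [237.495, 523.678, 404.688] pointing down, gripper open.
Joint ranges: [-2.99, 2.99], [-0.89, 2.07], [0.3, 2.58], [-1.14, 4.28], [0, 2.63], [-3.12, 3.12]. Speed limits (rad/s): [2.57, 2.57, 3.01, 3.14, 3.14, 3.14].

### API

Orientations are given as a unit quaternion [w, x, y, z].
In Python, from rig import * gives the robot as it stands.
- The arm moves only by the shell command python3 -m creep 'ROWS' [FORCE]. ROWS is JSON, a list of rows, each a list of 3 entries, a list of its own where there are three numbers: the turn, a rotation vector about the tool's x, y, z in degrees, then the shift along the tool's x, y, z in mm, then the closure, from -1 (fully open) to 1 (shut). In form: [[[wx, wy, wz], [tx, ty, tz], grip], ...]. A call has 1 to 10 rows; each row is the pose to reach, as a shift and turn from the pose commanded when the call began, along the tool's axes at that moment; what a row does not reach only later rows make up. A row lasts 1/12 s, in which the tool goes at most 41.7 mm and 7.16 degrees, less where a joint would pass 70% of its speed; a pose out of reach is approached as far as the arm can. A call with a gripper value outside its range is refused whole. The fingers move at their own pace and stop on an object; FORCE is the grip in N (left out, the last holds). Time passes only in rows, so rows that repeat a pose let the fingers close. It gives the time, the measured TCP pose, the force, the opening and the grip force at its end, in the units of the state.
- observe(): the state, without advancing time (a new reading comes with each control period).
- read_camera(name): name is "scene" or "side" or "wrist"; returns a dict with "color" (480x640x3 uint8, red, green, blue), "fovy" (degrees; the focal length in pixels is half the picture's height over the tangent of half this angle, whatever the lens; pixels are square), "cx", "cy" (the principal point, pixels), "R" (3x3) and "t" (3): a world point X has camera coordinates R X + t; the wrist camera has in their place "mount" (4x4, takes a point from camera to tool coordinates, whose origin is the TCP and whose axes are the flange's). Camera axes: x right, y down, z forward; pixel columns grow to the right and rows downward; lengths in mm; the calibration is good to about 2 mm. The wrist camera is an equidistant fisheye: a pixel r from the principal point sees the ray r / f radians off the axis. A picture is of the moment at which its call begins: read the wrist's pose just before it. There is no depth.
- close_job(): hands the job in; it is judged then, once.
Trained networks look in the newest picture that a camera, given by its name, has taken for a name from the list of things; names that differ only in an ending like _2 or _b are one class to them, and where a whole thing is asked for, a point or a joint stands for the part that bears it (a point fixed in the world has none). Each returns a list of dicts, best first, with "p" (0 to 1); they miss things now and then, are a little off and sometimes report something else, mostly with a low value. They report only what shows in the picture. A call takes as long as a camera call. They do not tell look-alikes from the thing itself.
- silhouettes(camera, thing): "mask" (480x640 bool, what is visible of it) and "position" ([column, row] in pixels, amid what is visible of it).
The state is a dict: "t": time; "joints": joint angles; "joint_vel": joint speeds; "tau": joint torques, N m; "tcp_pos": TCP position; "tcp_rot": TCP orientation; "wrist_force": force on the tool from outside, world axes, zero at the start; "wrist_torque": the same for the moment, N m; "opening": opening from 0.0 (shut) to 1.0 (fully open); "grip_force": force on a finger pad.
Only numpy, scipy, OpenCV 4.12 (cv2) and the standard library are available. Lean on these libraries where they do the work, as an engineer would, in place of code of your own. Each camera call takes 0.05 s, during which the arm holds its last target. There are 200 camera calls.

### The job

Finish the bar rest on the slotted strut: from the parking block take the fork post that is as tall as the one already locked in the strut (not the taller one), lower its hammer head through the slot between the two side tabs until its collar sits on the strut, and turn it a quarter turn so that the head catches under the lips and its fork lines up with the other fork. Then lay the loose bar in both forks, end caps outside the forks, and let go. Leave the taller post, the white bottle and the glass beaker as they stand.

Things in the scene. Friction and masses are not known exactly. Their poses are not given: they have to be found in the camera images.
- strut: Fixed aluminium slotted strut lying on the bench, slot upward: 80 wide (its x) x 320 long (its y, plus 5 mm end plates) x 45 high. Slot along its y: 30 wide between two lips 6 thick (z 39 to 45), centred at x = 0; inside 70 wide, floor at z 5. Origin: centre of its underside, z up. Its yaw is within 0.22 rad of zero. Keep the wrist off the tall wall rack behind to the right (x > 0.72, y < -0.12).
- fixed_post: Steel fork post already locked in the strut, 108 mm tall with the same shape and axes as fork_post; it cannot move. Its origin lies at height 26 mm over the bench on the strut's centre line, about 58 mm to one side or the other of the strut's middle; its x lies across the strut.
- side_tabs: Pair of small dark steel tabs (12 x 24 x 43 mm) screwed to the two flanks of the strut, marking the place for the new post, on the other side of the strut's middle from fixed_post. Origin: on the strut's centre line midway between the tabs, at bench height; axes as the strut.
- parking_block: Fixed grey plastic block 230 (its x) x 64 x 32 mm with two through pockets 61 x 29 mm, long side along its x, centred 55 mm either side of its middle along x. Holds the two loose posts, either way round. Origin: centre of its underside.
- fork_post: Steel post to fit: loose, 108 mm tall, about 0.35 kg. Origin: centre of the underside of its hammer head, z up. Head 56 (its x) x 24 (y) x 10 mm, neck 20 mm diameter, collar 54 mm diameter at z 19 to 27, shank 22 mm diameter. Origin height: 13 mm parked (x along the block's x), 26 mm seated in the strut (head top 3 mm below the lips). Enters with x along the slot, locks with x across.
- fork_grip (a point): Centre of fork_post's fork body, 67.5 mm above its origin: block 56 (x) x 22 (y) x 25 mm at z 55 to 80, flat faces toward +y and -y to be gripped. Axes as fork_post; either way round is the same.
- fork_seat (a point): Bottom of the V in fork_post's fork, 80 mm above its origin. The V: two plates at 45 degrees, 22 mm thick in y, rising to z 108 at x = +-28 (outer edges at +-35). It carries a bar that runs along the post's y.
- tall_post: A post like fork_post but 40 mm taller (148 mm, fork body at z 95 to 120), loose in the other pocket of the block. To be left alone. Same origin and axes.
- bar: Loose steel bar, 14 mm diameter, 200 mm long over two black square end caps (22 x 22 x 16 mm long, 168 mm between them); 0.2 kg (varies). Origin: middle of its axis; its y runs along it. It starts on the bench in front of the strut with its axis 11 mm above the bench. Lying in the forks its axis is about 90 mm above a seated post's origin, 116 mm above the bench.
- white_bottle: White bottle with cap, 60 mm diameter, 99 mm tall, standing off the left (+y) end of the strut. To be left alone. Origin: centre of its underside.
- glass_beaker: Glass beaker, 72 mm diameter, 92 mm tall, standing off the right (-y) end of the strut. To be left alone. Origin: centre of its underside.
Mind the look-alikes: they are no part of the job. Leave any green look-alike of the fork_post alone.

How it is judged:
By the outcome, as a careful person would: the job done as asked, in the order asked, and still so for the second after the job is handed in, with the robot touching nothing.
It also fails if it takes over 69 s, if anything falls off the work surface, if the arm or the gripper's body presses on something with over 40 N, if the wrist force passes 120 N, or if a joint passes its speed limit or range.

## Working session

There is one attempt and no reset: what is moved stays moved. The work goes in short steps, Python scripts to look and compute and a shell command to move; the robot and the scene stay as the last step left them, time stands still between calls to the robot, and variables do not carry over. Pictures are saved under pics/ and viewed, at most 10 in all, crops included, and the job is handed in when it is done.

```bash
ls; mkdir -p pics; cat > h.py <<'E'
import numpy as np, cv2, json
from rig import *
from scipy.spatial.transform import Rotation as Ro
def toolR(s):
    q=s["tcp_rot"]; return Ro.from_quat([q[1],q[2],q[3],q[0]]).as_matrix()
def ray(c,px,s=None):
    f=240/np.tan(np.radians(c["fovy"])/2); u=(np.asarray(px,float)-[c["cx"],c["cy"]])
    if "R" in c:
        R=np.array(c["R"]); d=R.T@np.array([u[0]/f,u[1]/f,1]); return -R.T@np.array(c["t"]),d/np.linalg.norm(d)
    r=np.hypot(*u); th=r/f; d=np.array([*(np.sin(th)*u/max(r,1e-9)),np.cos(th)])
    M=np.array(c["mount"]); T=toolR(s); return T@M[:3,3]+np.array(s["tcp_pos"]),T@M[:3,:3]@d
def atz(c,px,z,s=None):
    o,d=ray(c,px,s); return o+d*(z-o[2])/d[2]
def proj(c,X,s=None):
    f=240/np.tan(np.radians(c["fovy"])/2); X=np.asarray(X,float)
    if "R" in c:
        p=np.array(c["R"])@X+np.array(c["t"]); return np.array([c["cx"]+f*p[0]/p[2],c["cy"]+f*p[1]/p[2]])
    M=np.array(c["mount"]); p=toolR(s).T@(X-np.array(s["tcp_pos"])); p=M[:3,:3].T@(p-M[:3,3])
    r=np.hypot(p[0],p[1]); th=np.arctan2(r,p[2]); return np.array([c["cx"],c["cy"]])+f*th*p[:2]/r
E
cat > a.py <<'E'
from h import *
s=observe(); print({k:np.round(v,3).tolist() for k,v in s.items()})
for n in ["scene","side","wrist"]:
    c=read_camera(n); cv2.imwrite(f"pics/{n}0.png",c["color"][...,::-1]); 
    print(n,c["fovy"],c["cx"],c["cy"], (np.round(ray(c,[c["cx"],c["cy"]],s),2).tolist()))
    for k in ["strut","fixed_post","side_tabs","parking_block","fork_post","tall_post","bar","white_bottle","glass_beaker"]:
        for d in silhouettes(n,k):
            if d["p"]>.3:
                m=d["mask"].astype(np.uint8); (r)=cv2.minAreaRect(cv2.findNonZero(m)) if m.any() else None
                print(n,k,round(d["p"],2),np.round(d["position"]).tolist(),int(m.sum()),np.round(cv2.boxPoints(r)).astype(int).tolist() if r else None)
E
python3 a.py
```

```text
pics
{'t': 0.0, 'joints': [0.939, 0.182, 1.608, -0.0, 1.354, -0.206], 'joint_vel': [-0.0, -0.003, 0.001, -0.001, 0.002, -0.002], 'tau': [-0.0, -44.487, -35.133, -0.0, 0.009, -0.0], 'tcp_pos': [237.326, 523.469, 403.791], 'tcp_rot': [-0.0, 0.211, 0.977, -0.001], 'wrist_force': [-0.299, 0.142, 0.053], 'wrist_torque': [-0.007, 0.042, -0.003], 'grip_force': 0.0, 'opening': 1.001}
scene 51.89253844619379 316.2628008192805 239.43831864867673 [[-260.52, -551.59, 1034.09], [0.59, 0.37, -0.72]]
scene strut 0.72 [273.0, 219.0] 2706 [[218, 208], [233, 179], [329, 228], [315, 257]]
scene fixed_post 0.69 [287.0, 208.0] 478 [[276, 192], [295, 191], [296, 225], [278, 226]]
scene side_tabs 0.67 [247.0, 218.0] 100 [[240, 221], [258, 191], [268, 198], [250, 227]]
scene parking_block 0.75 [361.0, 330.0] 1941 [[311, 322], [323, 295], [411, 336], [398, 363]]
scene fork_post 0.73 [397.0, 300.0] 569 [[384, 315], [387, 275], [407, 276], [404, 316]]
scene fork_post 0.65 [383.0, 329.0] 746 [[363, 338], [374, 305], [402, 314], [391, 347]]
scene fork_post 0.58 [434.0, 355.0] 854 [[414, 371], [432, 328], [456, 3
[... 1119 characters left out ...]
54.0, 228.0] 395 [[213, 214], [217, 206], [282, 240], [277, 248]]
side bar 0.47 [255.0, 169.0] 109 [[246, 170], [276, 145], [284, 155], [254, 180]]
side white_bottle 0.91 [241.0, 120.0] 615 [[224, 104], [244, 100], [250, 134], [230, 138]]
side glass_beaker 0.78 [327.0, 237.0] 889 [[316, 215], [343, 215], [343, 253], [316, 253]]
side glass_beaker 0.57 [317.0, 338.0] 1496 [[275, 308], [296, 288], [362, 358], [341, 378]]
wrist 65.70646984690485 325.21066224593704 237.02203811390717 [[177.07, 550.88, 372.55], [0.23, -0.11, -0.97]]
wrist parking_block 0.67 [5.0, 420.0] 139 [[-5, 425], [8, 408], [16, 414], [3, 431]]
wrist bar 0.66 [129.0, 416.0] 330 [[115, 434], [129, 402], [144, 409], [131, 440]]
```

```bash
python3 - <<'E'
import cv2,numpy as np
a=cv2.imread("pics/scene0.png")[150:390,190:480]; b=cv2.imread("pics/side0.png")[90:390,190:420]
a=cv2.resize(a,None,fx=1.55,fy=1.55,interpolation=cv2.INTER_CUBIC); b=cv2.resize(b,None,fx=1.5,fy=1.5,interpolation=cv2.INTER_CUBIC)
o=np.zeros((460,800,3),np.uint8); o[:a.shape[0],:a.shape[1]]=a; o[:b.shape[0],450:450+b.shape[1]]=b
cv2.imwrite("pics/c0.png",o)
E
```

```text
(no output)
```

View pics/c0.png

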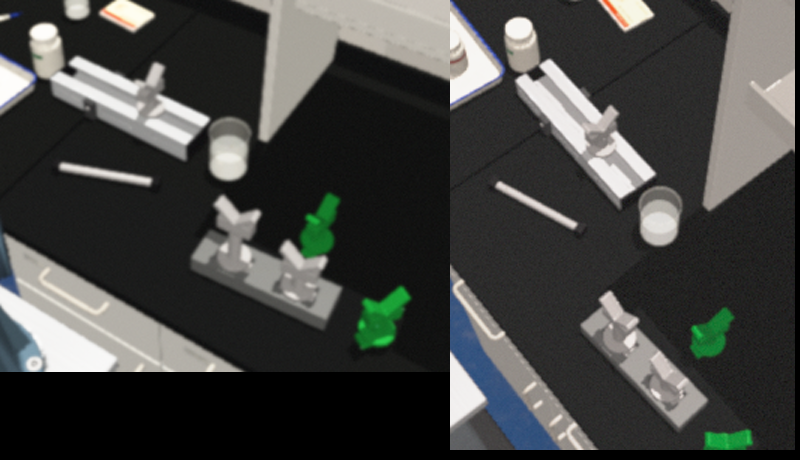

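The two-camera crop shows three candidates for the fork post. The grey short post in the block's right pocket is at scene (383,329) and side (331,347). The two green ones, at scene (397,300) and (434,355), stand outside the block and are look-alikes. The tall post is at scene (342,303). So the grey short one is the target. Next I'll measure rough positions.

```bash
cat > b.py <<'E'
from h import *
A=read_camera("scene"); B=read_camera("side")
def tri(p,q):
    o1,d1=ray(A,p);o2,d2=ray(B,q); k=np.linalg.lstsq(np.c_[d1,-d2],o2-o1,rcond=None)[0]
    a=o1+k[0]*d1;b=o2+k[1]*d2; return np.round((a+b)/2).tolist(),round(np.linalg.norm(a-b),1)
def best(n,k,i=0): return silhouettes(n,k)[i]
for k,i,j in [("fork_post",1,0),("tall_post",0,0),("fixed_post",0,0),("white_bottle",0,0),("glass_beaker",0,0)]:
    try: print(k,tri(best("scene",k,i)["position"],best("side",k,j)["position"]))
    except Exception as e: print(k,e)
for nm,c in (("scene",A),("side",B)):
    for k,z in (("bar",11),("strut",45),("parking_block",32)):
        m=best(nm,k)["mask"].astype(np.uint8); cn=max(cv2.findContours(m,0,1)[0],key=cv2.contourArea)[:,0]
        P=np.array([atz(c,p,z)[:2] for p in cn],np.float32); r=cv2.minAreaRect(P)
        print(nm,k,np.round(r[0]),np.round(r[1]),round(r[2],1),np.round(cv2.boxPoints(r)).tolist())
s=observe(); c=read_camera("wrist"); print(np.round(c["mount"],3).tolist())
E
python3 b.py
```

```text
fork_post ([337.0, -370.0, 242.0], np.float64(1.6))
tall_post ([365.0, -229.0, 101.0], np.float64(16.8))
fixed_post ([579.0, 80.0, 69.0], np.float64(4.8))
white_bottle ([578.0, 323.0, 71.0], np.float64(8.2))
glass_beaker ([556.0, -100.0, 46.0], np.float64(9.2))
scene bar [418.  66.] [ 30. 199.] 19.8 [[370.0, 155.0], [437.0, -32.0], [465.0, -22.0], [398.0, 165.0]]
scene strut [557. 118.] [352. 115.] 88.8 [[496.0, -57.0], [611.0, -59.0], [618.0, 293.0], [503.0, 295.0]]Traceback (most recent call last):
  File "b.py", line 12, in <module>
    m=best(nm,k)["mask"].astype(np.uint8); cn=max(cv2.findContours(m,0,1)[0],key=cv2.contourArea)[:,0]
      ~~~~^^^^^^
  File "b.py", line 6, in best
    def best(n,k,i=0): return silhouettes(n,k)[i]
                              ~~~~~~~~~~~~~~~~^^^
IndexError: list index out of range
```

```bash
cat >> h.py <<'E'
def delta(pos,yaw_y=None,s=None):
    """tool-frame shift/turn to TCP pos; yaw_y: wanted world angle (deg, mod 180) of tool y with tool down"""
    s=s or observe(); T=toolR(s); d=T.T@(np.array(pos,float)-s["tcp_pos"]); w=None
    if yaw_y is not None:
        cur=np.degrees(np.arctan2(T[1,1],T[0,1])); dy=(yaw_y-cur+90)%180-90
        G=Ro.from_euler("z",np.radians(cur+dy)).as_matrix()@np.array([[0,1,0],[1,0,0],[0,0,-1.]]) # y tool=dir, z down
        G=np.c_[np.cross(G[:,1],[0,0,-1]),G[:,1],[0,0,-1]] if False else np.c_[np.cross(*(lambda y:(y,np.array([0,0,-1.])))(np.array([np.cos(np.radians(cur+dy)),np.sin(np.radians(cur+dy)),0]))),np.array([np.cos(np.radians(cur+dy)),np.sin(np.radians(cur+dy)),0]),[0,0,-1.]]
        w=np.degrees(Ro.from_matrix(T.T@G).as_rotvec()).round(2)
    print("turn",w,"shift",d.round(1),"len",round(np.linalg.norm(d),1),"j",np.round(s["joints"],2)); return d,w
E
python3 - <<'E'
import re
t=open('h.py').read()
i=t.index("        G=Ro.from_euler"); j=t.index("        w=np.degrees(Ro.from_matrix")
t=t[:i]+"        y=np.array([np.cos(np.radians(cur+dy)),np.sin(np.radians(cur+dy)),0]); z=np.array([0,0,-1.]); G=np.c_[np.cross(y,z),y,z]\n"+t[j:]
open('h.py','w').write(t)
E
python3 -m creep '[[[0,0,-6],[-36,-21,0],-1],[[0,0,-12],[-71,-42,0],-1],[[0,0,-18],[-106,-63,0],-1],[[0,0,-24.3],[-141,-84,0],-1],[[0,0,-24.3],[-177,-105,0],-1],[[0,0,-24.3],[-212,-126,0],-1],[[0,0,-24.3],[-247,-147,0],-1],[[0,0,-24.3],[-282,-168,0],-1],[[0,0,-24.3],[-318,-189,0],-1],[[0,0,-24.3],[-353,-210,0],-1]]'
python3 -c "
from h import *
delta([520,110,404],90)"
```

```text
t: 3.08
tcp_pos: [473.0, 184.7, 405.0]
tcp_rot: [0.0, 0.001, 1.0, 0.0]
wrist_force: [-0.4, 1.6, -0.2]
opening: 1.002
grip_force: 0.0
turn [ 0.01  0.05 -0.1 ] shift [-47.1 -74.6   1.1] len 88.2 j [ 0.14  0.03  1.77  0.    1.34 -1.43]
```

```bash
python3 -m creep '[[[0,0,0],[-24,-37,0],-1],[[0,0,0],[-47,-75,0],-1],[[0,0,0],[-47,-75,0],-1],[[0,0,0],[-47,-75,0],-1]]' >/dev/null
cat > c.py <<'E'
from h import *
import sys,pickle
tag=sys.argv[1]; names=sys.argv[2:]
s=observe(); c=read_camera("wrist"); cv2.imwrite(f"pics/w{tag}.png",c["color"][...,::-1])
out={}
for k in names:
    out[k]=silhouettes("wrist",k)
    for d in out[k]:
        if d["p"]>.3: print(k,round(d["p"],2),np.round(d["position"]).tolist(),int(d["mask"].sum()))
pickle.dump((s,{k:v for k,v in c.items()},out),open(f"w{tag}.pkl","wb")); print(s["t"],np.round(s["tcp_pos"],1))
E
python3 c.py 1 strut fixed_post side_tabs bar white_bottle glass_beaker
```

```text
strut 0.97 [354.0, 258.0] 24079
fixed_post 0.87 [284.0, 286.0] 4015
side_tabs 0.59 [402.0, 221.0] 687
bar 0.96 [281.0, 109.0] 3449
white_bottle 0.69 [543.0, 286.0] 4391
glass_beaker 0.75 [115.0, 256.0] 5916
3.4167 [520.2 109.1 404.6]
```

View pics/w1.png

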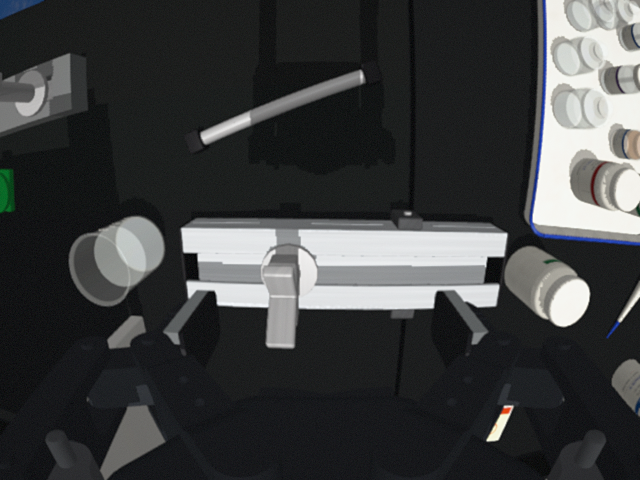

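The wrist view shows the strut (centre about (345,265)), with fixed_post at (285,285) toward −y and the tabs at (407,217) and (402,313). The bar runs from (195,140) to (372,72). The beaker is at the left, the bottle at the right, and the block at the far upper left. I'll fit poses from the masks.

```bash
cat > fit.py <<'E'
from h import *
from scipy.optimize import minimize
def box(cx,cy,z0,z1,lx,ly): return np.array([[cx+a*lx/2,cy+b*ly/2,z] for a in(-1,1) for b in(-1,1) for z in(z0,z1)])
def boxd(cx,cy,z0,z1,lx,ly,n=8): # with edge samples (fisheye)
    t=np.linspace(-.5,.5,n); P=[]
    for z in(z0,z1):
        for e in(-.5,.5): P+=[[cx+e*lx,cy+u*ly,z] for u in t]+[[cx+u*lx,cy+e*ly,z] for u in t]
    return np.array(P)
def cyl(r,z0,z1): return np.array([[r*np.cos(a),r*np.sin(a),z] for a in np.linspace(0,2*np.pi,24) for z in(z0,z1)])
def post(z0,ext=0):
    e=ext; V=lambda s:np.array([[s*x,y,z] for y in(-11,11) for x,z in((0,80+e),(28,108+e),(35,101+e),(14,80+e),(0,74+e))])
    parts=[boxd(0,0,0,10,56,24),cyl(10,0,27),cyl(27,19,27),cyl(11,27,55+e),boxd(0,0,55+e,80+e,56,22),V(1),V(-1)]
    return [p+[0,0,z0] for p in parts]
M=dict(strut=[boxd(0,0,0,45,80,330,20)],side_tabs=[boxd(46,0,0,43,12,24),boxd(-46,0,0,43,12,24)],
 bar=[np.r_[boxd(0,u,0,22,22,16)] for u in(-92,92)]+[np.array([[7*np.cos(a),y,11+7*np.sin(a)] for a in np.linspace(0,6.28,16) for y in np.linspace(-85,85,9)])[i::1] for i in(0,)],
 parking_block=[boxd(0,0,0,32,230,64,16)],fixed_post=post(26),fork_post=post(13),tall_post=post(13,40),
 white_bottle=[cyl(30,0,80)],glass_beaker=[cyl(36,0,92)])
SS=4
def render(parts,p,c,s):
    im=np.zeros((480*SS//2,640*SS//2),np.uint8); k=SS//2; Rz=Ro.from_euler("z",p[2]).as_matrix()
    for P in parts:
        X=P@Rz.T+[p[0],p[1],0]
        groups=[X]
        if len(P)==16*9: # bar: strips
            Y=X.reshape(16,9,3); groups=[Y[:,i:i+2].reshape(-1,3) for i in range(8)]
        elif len(P)>80: # long box: slice hull is fine only if straight; fisheye -> slices
            u=P[:,0] if np.ptp(P[:,0])>np.ptp(P[:,1]) else P[:,1]; e=np.unique(np.round(u,3)); n=max(2,len(e)//4); ed=e[np.linspace(0,len(e)-1,8).astype(int)]
            groups=[X[(u>=a-.01)&(u<=b+.01)] for a,b in zip(ed[:-1],ed[1:])]
        for g in groups:
            q=np.array([proj(c,x,s) for x in g]); h=cv2.convexHull(((q+.5)*k-.5).astype(np.float32))
            cv2.fillConvexPoly(im,np.round(h*16).astype(np.int32),1,shift=4)
    return cv2.resize(im.astype(np.float32),(640,480),interpolation=cv2.INTER_AREA)
def fit(name,views,p0,ignore=None,z=None,free=(1,1,1),step=(6,6,.05)):
    """views: list of (cam,state,mask,ignoremask)"""
    parts=M[name] if z is None else z; p0=np.array(p0,float); fr=np.array(free,bool)
    def cost(v):
        p=p0.copy(); p[fr]=v; t=0
        for c,s,m,ig in views:
            r=render(parts,p,c,s); mm=m.astype(np.float32)
            w=1-ig.astype(np.float32) if ig is not None else 1
            t+=1-(np.minimum(r,mm)*w).sum()/((np.maximum(r,mm)*w).sum()+1e-6)
        return t/len(views)
    n=fr.sum(); v0=p0[fr]; S=np.vstack([v0]+[v0+np.eye(n)[i]*np.array(step)[fr][i] for i in range(n)])
    r=minimize(cost,v0,method="Nelder-Mead",options=dict(initial_simplex=S,xatol=.05,fatol=1e-5,maxiter=150))
    p=p0.copy(); p[fr]=r.x; return p,r.fun
E
cat > d.py <<'E'
from fit import *
import pickle
s,c,o=pickle.load(open("w1.pkl","rb")); m={k:v[0]["mask"] for k,v in o.items()}
grip=np.zeros((480,640),bool); grip[330:]=1; grip[285:,150:225]=1; grip[285:,430:500]=1
dil=lambda x:cv2.dilate(x.astype(np.uint8),np.ones((7,7)))>0
st,e=fit("strut",[(c,s,m["strut"],grip|dil(m["fixed_post"])|dil(m["side_tabs"]))],[570,110,0]); print("strut",st.round(3),round(e,3))
fp,e=fit("fixed_post",[(c,s,m["fixed_post"],grip)],[st[0],st[1]-58,st[2]]); print("fixed",fp.round(3),round(e,3))
R=Ro.from_euler("z",-st[2]).as_matrix(); print(" in strut",(R@np.r_[fp[:2]-st[:2],0]).round(1))
for zc in (0,):
    tb,e=fit("side_tabs",[(c,s,m["side_tabs"],grip|m["strut"])],[st[0],st[1]+58,st[2]],free=(1,1,0)); print("tabs",tb.round(3),round(e,3)," in strut",(R@np.r_[tb[:2]-st[:2],0]).round(1))
b,e=fit("bar",[(c,s,m["bar"],None)],[420,66,.35]); print("bar",b.round(3),round(e,3))
for k,p in(("white_bottle",[590,310,0]),("glass_beaker",[560,-90,0])):
    q,e=fit(k,[(c,s,m[k],grip)],p,free=(1,1,0)); print(k,q.round(1),round(e,3))
im=c["color"][...,::-1].copy()
for k,p in(("strut",st),("fixed_post",fp),("side_tabs",tb),("bar",b)):
    r=(render(M[k],p,c,s)>.5).astype(np.uint8); cv2.drawContours(im,cv2.findContours(r,0,1)[0],-1,(0,0,255),1)
cv2.imwrite("pics/o1.png",im[50:340,150:560].repeat(2,0).repeat(2,1)[:580,:800])
E
python3 d.py
```

```text
strut [ 5.75765e+02  1.28852e+02 -2.30000e-02] 0.027
fixed [ 5.74174e+02  7.54150e+01 -1.00000e-03] 0.084
 in strut [ -0.4 -53.5   0. ]
tabs [ 5.77981e+02  1.88359e+02 -2.30000e-02] 0.203  in strut [ 0.8 59.5  0. ]
bar [4.19182e+02 6.73310e+01 3.45000e-01] 0.062
white_bottle [597.4 349.4   0. ] 0.097
glass_beaker [ 560.7 -105.5    0. ] 0.078
```

View pics/o1.png

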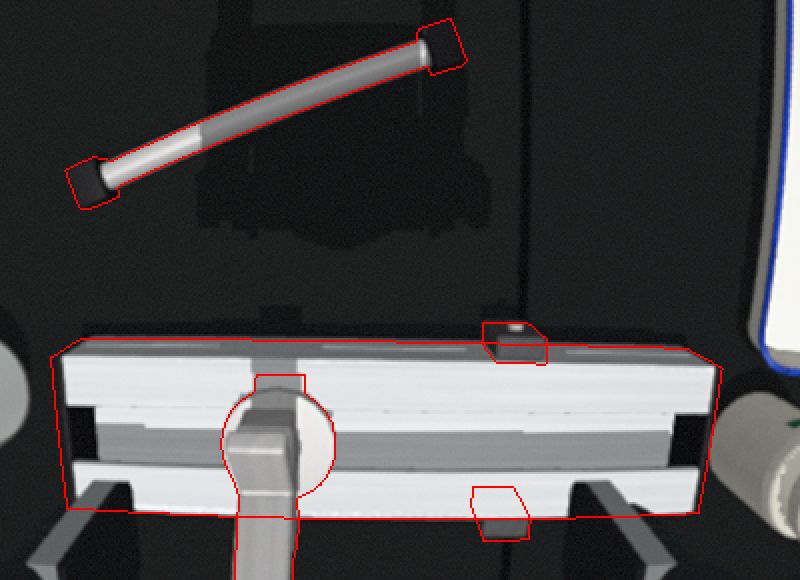

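The overlay fits: the strut and bar outlines coincide, fixed_post sits at −54 and the tabs at about +59 along the strut, and both lie on its centre line. Next I'll go over the block.

```bash
python3 - <<'E'
from h import *
A=read_camera("scene"); B=read_camera("side")
o1,d1=ray(A,[383,329]);o2,d2=ray(B,[331,347]); k=np.linalg.lstsq(np.c_[d1,-d2],o2-o1,rcond=None)[0]
print(o1+k[0]*d1,o2+k[1]*d2)
for c,ps in ((A,[[311,322],[398,363],[411,336]]),(B,[[275,311],[342,378],[362,357]])):
    print([atz(c,p,z)[:2].round().tolist() for p,z in zip(ps,(20,20,32))])
delta([340,-260,404],90)
E
```

```text
[ 367.62921637 -338.69522846   75.00854472] [ 367.58092785 -337.07491296   75.33658687]
[[326.0, -168.0], [339.0, -398.0], [414.0, -394.0]]
[[331.0, -168.0], [351.0, -399.0], [418.0, -393.0]]
turn [0.   0.01 0.  ] shift [ 178.7 -372.5    0.8] len 413.2 j [-0.01  0.08  1.72  0.    1.34 -1.58]
```

```bash
python3 -m creep '[[[0,0,0],[16,-38,0],-1],[[0,0,0],[32,-76,0],-1],[[0,0,0],[48,-114,0],-1],[[0,0,0],[64,-152,0],-1],[[0,0,0],[80,-190,0],-1],[[0,0,0],[96,-228,0],-1],[[0,0,0],[112,-266,0],-1],[[0,0,0],[128,-304,0],-1],[[0,0,0],[144,-342,0],-1],[[0,0,0],[160,-380,0],-1]]'
python3 -m creep '[[[0,0,0],[10,-10,0],-1],[[0,0,0],[10,-10,0],-1],[[0,0,0],[10,-10,0],-1]]'
python3 c.py 2 parking_block fork_post tall_post
```

```text
t: 4.7
tcp_pos: [357.4, -269.4, 405.1]
tcp_rot: [0.0, 0.0, 1.0, -0.0]
wrist_force: [1.8, 0.4, -0.6]
opening: 1.003
grip_force: 0.0
t: 4.95
tcp_pos: [348.2, -278.3, 404.6]
tcp_rot: [0.0, 0.002, 1.0, 0.0]
wrist_force: [0.6, 0.5, 0.2]
opening: 1.001
grip_force: 0.0
parking_block 0.7 [326.0, 226.0] 8900
parking_block 0.47 [581.0, 276.0] 1410
fork_post 0.76 [261.0, 261.0] 4408
fork_post 0.74 [134.0, 255.0] 3468
fork_post 0.73 [287.0, 337.0] 2697
4.95 [ 348.2 -278.3  404.6]
```

View pics/w2.png

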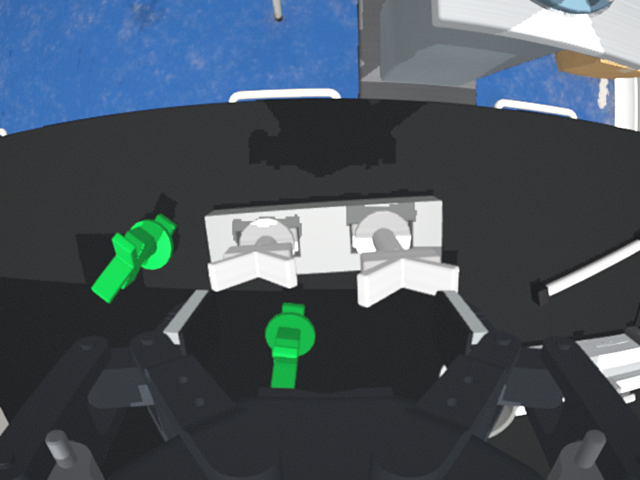

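The view over the block shows the target grey short post in the left pocket, with its collar at (265,240) and fork at (252,270). The tall post is in the right pocket (385,240). The green look-alikes at (150,245) and (290,330) are free-standing. I'll fit the block and post poses.

```bash
cat > e.py <<'E'
from fit import *
import pickle
s,c,o=pickle.load(open("w2.pkl","rb"))
dil=lambda x:cv2.dilate(x.astype(np.uint8),np.ones((7,7)))>0
P=[d["mask"] for d in o["fork_post"][:3]]; blk=o["parking_block"][0]["mask"]
col=c["color"].astype(int); white=(col.min(2)>75); 
tall=np.zeros((480,640),bool); tall[195:310,345:470]=1
grip=np.zeros((480,640),bool); grip[285:,150:215]=1; grip[285:,435:]=1
ig=dil(P[0])|tall|grip; ig[195:310,205:302]|=False
b,e=fit("parking_block",[(c,s,blk,ig)],[372,-283,-1.5]); print("block",b.round(3),round(e,3))
yb=b[2]; u=np.array([np.cos(yb),np.sin(yb)]); q=b[:2]+55*u; print("pocket",q.round(1))
f,e=fit("fork_post",[(c,s,P[0],None)],[q[0],q[1],yb]); print("post",f.round(3),round(e,3), "in block",(f[:2]-b[:2])@u,(f[:2]-b[:2])@[-u[1],u[0]])
f2,e=fit("fork_post",[(c,s,P[2],grip)],[q[0]+75,q[1],0.2],z=post(0),step=(6,6,.5)); print("green",f2.round(3),round(e,3))
im=c["color"][...,::-1].copy()
for k,p in((M["parking_block"],b),(M["fork_post"],f),(post(0),f2)):
    r=(render(k,p,c,s)>.5).astype(np.uint8); cv2.drawContours(im,cv2.findContours(r,0,1)[0],-1,(0,0,255),1)
cv2.imwrite("pics/o2.png",cv2.resize(im[180:400,80:460],None,fx=2,fy=2))
E
python3 e.py
```

```text
block [ 376.823 -278.113   -1.508] 0.024
pocket [ 380.3 -333. ]
post [ 379.39  -333.37    -1.475] 0.071 in block 55.309599516267305 -0.8858087289645636
green [ 4.84033e+02 -3.16339e+02 -1.62000e-01] 0.188
```

View pics/o2.png

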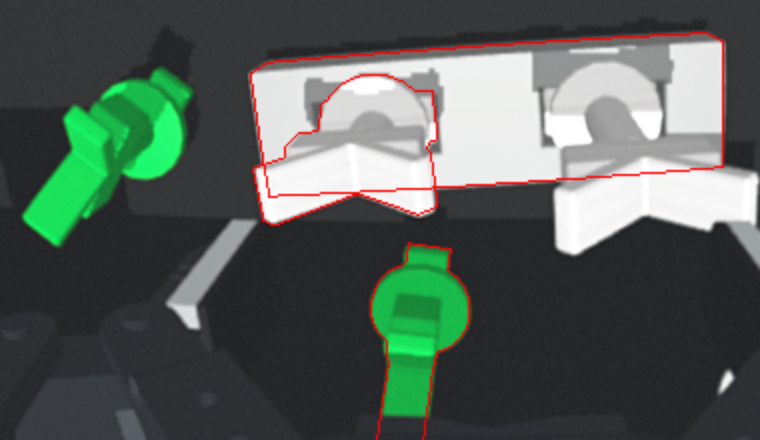

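Both fits agree with the picture: block (377,−278), post (379.5,−333.3) in its pocket, and the green look-alike 105 mm away. I'll turn and approach with half-open fingers.

```bash
python3 -m creep '[[[0,0,7],[-6,-11,0],-0.2],[[0,0,14],[-12,-22,0],-0.2],[[0,0,21],[-18,-33,0],-0.2],[[0,0,28],[-24,-44,0],-0.2],[[0,0,35],[-31,-55,0],-0.2],[[0,0,42],[-31,-55,0],-0.2],[[0,0,49],[-31,-55,0],-0.2],[[0,0,56],[-31,-55,20],-0.2],[[0,0,63],[-31,-55,40],-0.2],[[0,0,70],[-31,-55,60],-0.2]]'
python3 -c "
from h import *
delta([379.4,-333.3,260],4.3)"
```

```text
t: 5.98
tcp_pos: [380.4, -332.1, 344.4]
tcp_rot: [0.001, 0.576, 0.818, -0.0]
wrist_force: [0.4, 0.8, -0.0]
opening: 0.601
grip_force: 0.0
turn [ 0.04  0.06 15.39] shift [-0.7 -1.3 84.4] len 84.4 j [-0.95  0.09  1.84  0.    1.21 -1.3 ]
```

```bash
python3 -m creep '[[[0,0,7],[-1,-1,20],-0.2],[[0,0,14],[-1,-1,40],-0.2],[[0,0,15.4],[-1,-1,60],-0.2],[[0,0,15.4],[-1,-1,84],-0.2],[[0,0,15.4],[-1,-1,100],-0.2],[[0,0,15.4],[-1,-1,109],-0.2],[[0,0,15.4],[-1,-1,109],-0.2]]'
python3 -m creep '[[[0,0,0],[0,0,0],0.6],[[0,0,0],[0,0,0],0.6],[[0,0,0],[0,0,0],0.6],[[0,0,0],[0,0,0],1],[[0,0,0],[0,0,0],1],[[0,0,0],[0,0,0],1],[[0,0,0],[0,0,0],1]]' 60
```

```text
t: 6.57
tcp_pos: [378.9, -332.9, 233.7]
tcp_rot: [-0.002, 0.678, 0.735, 0.0]
wrist_force: [0.4, 0.6, -0.7]
opening: 0.602
grip_force: 0.0
t: 7.15
tcp_pos: [379.4, -335.0, 237.1]
tcp_rot: [0.002, 0.679, 0.734, 0.0]
wrist_force: [3.3, 1.8, 7.6]
opening: 0.246
grip_force: 62.5
```

```bash
python3 -m creep '[[[0,0,0],[0,0,-15],1],[[0,0,0],[0,0,-35],1],[[0,0,0],[0,0,-70],1],[[0,0,0],[0,0,-105],1],[[0,0,0],[0,0,-140],1],[[0,0,0],[0,0,-145],1]]'
python3 -c "
from h import *
delta([560,-20,380],-1.3)
delta([577.5,188,380],-1.3)"
```

```text
t: 7.65
tcp_pos: [379.4, -335.7, 386.9]
tcp_rot: [0.005, 0.679, 0.734, -0.001]
wrist_force: [1.3, -2.3, -1.6]
opening: 0.252
grip_force: 61.3
turn [0.27 0.46 5.8 ] shift [300.6 204.8   5.3] len 363.8 j [-0.96  0.04  1.8  -0.    1.29 -1.04]
turn [0.27 0.46 5.8 ] shift [506.6 238.5   3.7] len 560.0 j [-0.96  0.04  1.8  -0.    1.29 -1.04]
```

```bash
python3 -m creep '[[[0,0,1],[17,8,0],1],[[0,0,2],[51,24,0],1],[[0,0,3],[85,40,0],1],[[0,0,4],[119,56,0],1],[[0,0,5],[153,72,0],1],[[0,0,5.8],[187,88,0],1],[[0,0,5.8],[221,104,0],1],[[0,0,5.8],[255,120,0],1],[[0,0,5.8],[289,136,0],1],[[0,0,5.8],[323,152,0],1]]'
python3 -c "
from h import *
delta([577.5,188,350],-1.3)"
```

```text
t: 8.48
tcp_pos: [504.5, 1.3, 379.3]
tcp_rot: [-0.001, 0.715, 0.699, -0.001]
wrist_force: [1.6, -1.0, -4.2]
opening: 0.252
grip_force: 61.9
turn [-0.14  0.01 -0.01] shift [188.4  68.8  29.1] len 202.6 j [-0.23  0.05  1.81 -0.    1.29 -0.21]
```

```bash
python3 -m creep '[[[0,0,0],[37,14,0],1],[[0,0,0],[74,27,0],1],[[0,0,0],[111,41,0],1],[[0,0,0],[149,54,0],1],[[0,0,0],[180,66,10],1],[[0,0,0],[188,69,25],1],[[0,0,0],[188,69,29],1],[[0,0,0],[188,69,29],1],[[0,0,0],[188,69,29],1]]'
python3 c.py 3 strut fork_post fixed_post side_tabs
```

```text
t: 9.23
tcp_pos: [577.6, 185.0, 350.4]
tcp_rot: [-0.001, 0.715, 0.699, -0.001]
wrist_force: [0.2, -1.3, -3.6]
opening: 0.249
grip_force: 61.6
strut 0.67 [324.0, 288.0] 13766
strut 0.64 [328.0, 150.0] 15318
strut 0.48 [379.0, 221.0] 998
fork_post 0.7 [326.0, 286.0] 13696
fixed_post 0.54 [293.0, 381.0] 179
9.2333 [577.6 185.  350.4]
```

View pics/w3.png

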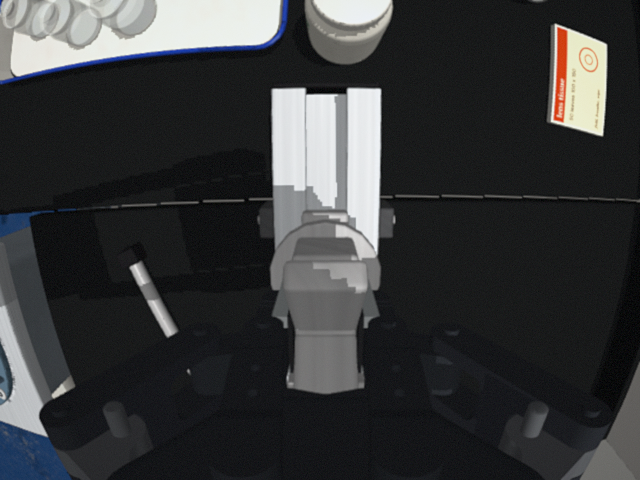

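The wrist view shows the held post centred at (327,290) over the slot. The strut's lips are at columns 272–306 and 347–382, and the tabs are at (265,221) and (387,222). I'll fit the post in the hand against the strut.

```bash
cat > g.py <<'E'
from fit import *
import pickle
s,c,o=pickle.load(open("w3.pkl","rb"))
pm=o["fork_post"][0]["mask"]; sm=[d["mask"] for d in o["strut"] if d["position"][1]<200][0]
ig=np.zeros((480,640),bool); ig[205:]=1; ig[:88]=1
st,e=fit("strut",[(c,s,sm,ig)],[575.8,130,-.023],free=(1,0,1)); print("strut",st.round(4),round(e,3))
T=toolR(s); yt=np.arctan2(T[1,1],T[0,1]); g=np.array(s["tcp_pos"])+155*T[:,2]; print("grasp pt",g.round(1),"tool y",round(yt,4))
ig2=np.zeros((480,640),bool); ig2[380:]=1; ig2[300:,:285]=1; ig2[300:,368:]=1
best=None
for z in (122,125,128,131,134):
    p,e=fit("fork_post",[(c,s,pm,ig2)],[g[0],g[1],yt-np.pi/2],z=post(z)); print("post z",z,p.round(3),round(e,4))
    if best is None or e<best[0]: best=(e,z,p)
e,z,p=best
n=np.array([np.cos(st[2]),np.sin(st[2])]); l=np.array([-n[1],n[0]])
print("post off centre line",(p[:2]-st[:2])@n,"along",(p[:2]-st[:2])@l,"yaw rel", np.degrees(p[2]-np.pi/2-st[2]+np.pi))
# tab top points: inner edge centres, z43
for px in ([265,221],[388,222]): X=atz(c,px,40,s); print("tab",X.round(1),((X[:2]-st[:2])@n).round(1),((X[:2]-st[:2])@l).round(1))
# slot edges in the image
im=c["color"].astype(float).mean(2)
for row in (110,140,170):
    gr=np.diff(cv2.GaussianBlur(im[row-3:row+4],(1,1),0).mean(0))[250:410]; k=np.argsort(-abs(gr))[:8]+250
    print(row,[(int(i),round((atz(c,[i+.5,row],45,s)[:2]-st[:2])@n,1),int(gr[i-250])) for i in sorted(k)])
im=c["color"][...,::-1].copy()
for k,q in((M["strut"],st),(post(z),p)):
    r=(render(k,q,c,s)>.5).astype(np.uint8); cv2.drawContours(im,cv2.findContours(r,0,1)[0],-1,(0,0,255),1)
cv2.imwrite("pics/o3.png",cv2.resize(im[70:400,200:460],None,fx=1.8,fy=1.8))
E
python3 g.py
```

```text
strut [ 5.752952e+02  1.300000e+02 -1.990000e-02] 0.009
grasp pt [577.2 184.8 195.4] tool y -0.0232
post z 122 [576.037 185.658  -1.586] 0.0363
post z 125 [575.99  186.229  -1.585] 0.0461
post z 128 [575.834 186.677  -1.576] 0.0633
post z 131 [575.887 187.193  -1.574] 0.0798
post z 134 [575.672 187.759  -1.572] 0.0961
post off centre line -0.3648600062618955 along 55.66180574142406 yaw rel 0.28646895131511163
tab [529. 190.  40.] -47.5 59.1
tab [624.5 186.9  40. ] 48.0 57.9
110 [(270, np.float64(-40.3), 72), (271, np.float64(-39.6), 86), (305, np.float64(-14.6), 40), (335, np.float64(7.2), -48), (347, np.float64(15.9), 56), (379, np.float64(39.3), -52), (380, np.float64(40.1), -99), (381, np.float64(40.8), -63)]
140 [(270, np.float64(-40.6), 65), (271, np.float64(-39.9), 87), (272, np.float64(-39.1), 45), (335, np.float64(7.1), -53), (347, np.float64(15.8), 53), (379, np.float64(39.4), -69), (380, np.float64(40.2), -94), (381, np.float64(40.9), -48)]
170 [(271, np.float64(-40.3), 72), (272, np.float64(-39.6), 65), (306, np.float64(-14.3), 44), (335, np.float64(7.0), -57), (346, np.float64(15.2), 49), (347, np.float64(15.9), 48), (379, np.float64(39.7), -104), (380, np.float64(40.4), -84)]
```

View pics/o3.png

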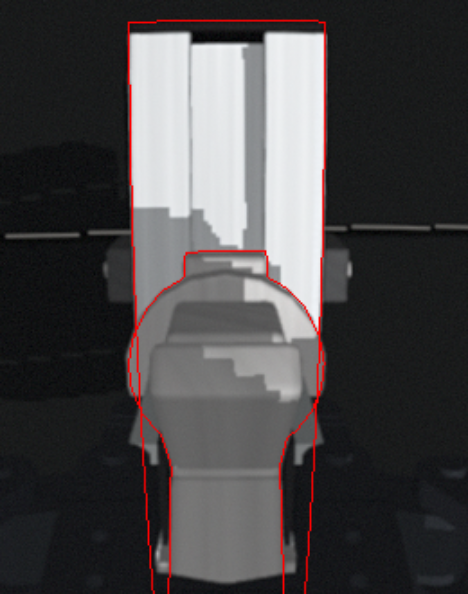

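```bash
python3 -m creep '[[[0,0,0],[2.5,0.3,20],1],[[0,0,0],[2.5,0.3,45],1],[[0,0,0],[2.5,0.3,65],1],[[0,0,0],[2.5,0.3,72],1],[[0,0,0],[2.5,0.3,78],1],[[0,0,0],[2.5,0.3,84],1],[[0,0,0],[2.5,0.3,88],1],[[0,0,0],[2.5,0.3,90],1]]' 80
```

```text
t: 10.15
tcp_pos: [578.9, 188.3, 262.2]
tcp_rot: [0.0, 0.715, 0.699, 0.0]
wrist_force: [-1.0, -0.6, -3.3]
opening: 0.243
grip_force: 79.8
```

```bash
python3 -c "
from h import *
s=observe();print(np.round(s['wrist_force'],1),np.round(s['wrist_torque'],2),np.round(s['tcp_pos'],1));delta([577.3,188,250],-1.15)"
```

```text
[-1.  -0.6 -3.3] [ 0.03  0.05 -0.  ] [578.9 188.3 262.2]
turn [ 0.07 -0.01 -0.15] shift [-0.3 -1.6 12.2] len 12.3 j [ 0.12  0.41  1.62 -0.    1.1   0.14]
```

The head is about 7 mm into the slot with no contact force. I'll lower it gently to the collar stop.

```bash
python3 -m creep '[[[0,0,0],[0,0,3],1],[[0,0,0],[0,0,6],1],[[0,0,0],[0,0,8],1],[[0,0,0],[0,0,9],1],[[0,0,0],[0,0,10],1],[[0,0,0],[0,0,11],1]]'
```

```text
t: 10.65
tcp_pos: [578.6, 188.3, 250.7]
tcp_rot: [0.0, 0.715, 0.699, 0.0]
wrist_force: [-0.0, 0.5, -3.9]
opening: 0.25
grip_force: 79.8
```

```bash
python3 -m creep '[[[0,0,0],[0,0,1],1],[[0,0,0],[0,0,2],1],[[0,0,0],[0,0,2.5],1],[[0,0,0],[0,0,2.5],1]]'
```

```text
t: 10.98
tcp_pos: [578.6, 188.4, 249.9]
tcp_rot: [0.0, 0.715, 0.699, 0.0]
wrist_force: [-5.7, -0.7, 7.5]
opening: 0.248
grip_force: 81.6
```

It is seated: upward contact force at TCP z 250, which puts the origin at 26 mm. Now the quarter turn, with the downward press relaxed.

```bash
python3 -m creep '[[[0,0,0],[0,-0.5,-0.7],1],[[0,0,-7],[0,-0.5,-0.7],1],[[0,0,-14],[0,-0.5,-0.7],1],[[0,0,-21],[0,-0.5,-0.7],1],[[0,0,-28],[0,-0.5,-0.7],1],[[0,0,-35],[0,-0.5,-0.7],1],[[0,0,-42],[0,-0.5,-0.7],1],[[0,0,-49],[0,-0.5,-0.7],1]]'
python3 -m creep '[[[0,0,-7],[0,0,0],1],[[0,0,-14],[0,0,0],1],[[0,0,-21],[0,0,0],1],[[0,0,-28],[0,0,0],1],[[0,0,-35],[0,0,0],1],[[0,0,-40.5],[0,0,0],1],[[0,0,-40.5],[0,0,0],1],[[0,0,-40.5],[0,0,0],1]]'
python3 -c "
from h import *
delta([577.6,188,249],88.86)"
python3 c.py 4 fork_post fixed_post
```

```text
t: 11.65
tcp_pos: [578.8, 188.1, 249.9]
tcp_rot: [0.001, 0.358, 0.934, 0.0]
wrist_force: [-0.3, -1.6, 0.7]
opening: 0.249
grip_force: 80.6
t: 12.32
tcp_pos: [578.7, 188.4, 249.9]
tcp_rot: [0.001, 0.017, 1.0, 0.0]
wrist_force: [1.2, 0.3, 1.9]
opening: 0.242
grip_force: 80.8
turn [ 0.03  0.15 -0.83] shift [ 1.1 -0.5  0.9] len 1.5 j [ 0.12  0.43  1.63  0.    1.08 -1.42]
fork_post 0.95 [325.0, 293.0] 12771
fixed_post 0.6 [78.0, 295.0] 16728
12.3167 [578.7 188.4 249.9]
```

View pics/w4.png

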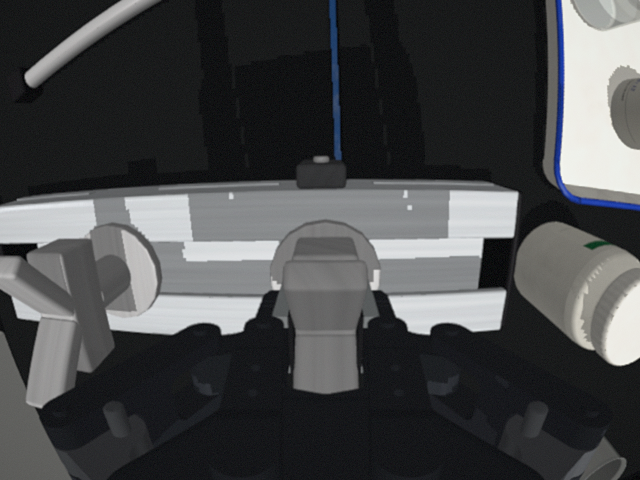

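The picture shows the post's collar on the strut at (325,255), level with the tab at (321,172), and its fork across the strut parallel to the fixed fork. I'll trim by 0.6°, release and rise.

```bash
python3 -m creep '[[[0,0,-0.6],[0,0,0],1],[[0,0,-0.6],[0,0,0],1],[[0,0,-0.6],[0,0,0],0.4],[[0,0,-0.6],[0,0,0],0],[[0,0,-0.6],[0,0,0],-0.2],[[0,0,-0.6],[0,0,0],-0.2],[[0,0,-0.6],[0,0,0],-0.2]]'
python3 -m creep '[[[0,0,0],[0,0,-8],-0.2],[[0,0,0],[0,0,-30],-0.2],[[0,0,0],[0,0,-65],-0.2],[[0,0,0],[0,0,-100],-0.2],[[0,0,0],[0,0,-130],-0.2],[[0,0,0],[0,0,-150],-0.2],[[0,0,0],[0,0,-150],-0.2]]'
python3 -c "
from h import *
delta([480,120,404],88.86)"
```

```text
t: 13.05
tcp_pos: [577.7, 188.3, 248.4]
tcp_rot: [-0.001, 0.01, 1.0, -0.0]
wrist_force: [-0.4, -0.3, -0.6]
opening: 0.6
grip_force: 0.0
t: 13.63
tcp_pos: [579.2, 188.6, 405.8]
tcp_rot: [0.005, 0.01, 1.0, 0.001]
wrist_force: [0.0, 0.4, 0.6]
opening: 0.602
grip_force: 0.0
turn [ 0.08  0.58 -0.05] shift [ 97.8 -70.6   0.7] len 120.6 j [ 0.12  0.25  1.52 -0.    1.36 -1.43]
```

```bash
python3 -m creep '[[[0,0,0],[30,-22,0],-0.2],[[0,0,0],[60,-44,0],-0.2],[[0,0,0],[85,-66,0],-0.2],[[0,0,0],[85,-70,0],-0.2],[[0,0,0],[85,-70,0],-0.2],[[0,0,0],[85,-70,0],-0.2]]' >/dev/null
python3 c.py 5 fork_post fixed_post bar
cat > k.py <<'E'
from fit import *
import pickle
s,c,o=pickle.load(open("w5.pkl","rb"))
grip=np.zeros((480,640),bool); grip[330:]=1
def at(k,col):
    L=[d for n in("fork_post","fixed_post") for d in o[n] if abs(d["position"][0]-col)<45]
    return max(L,key=lambda d:d["p"])["mask"]
im=c["color"][...,::-1].copy(); res={}
for nm,g in(("fixed",[575,75,-.02]),("new",[577,188,-.02])):
    col=proj(c,[g[0],g[1],90],s)[0]; m=at(nm,col)
    p,e=fit("fixed_post",[(c,s,m,grip)],g); print(nm,p.round(3),round(e,3)); res[nm]=p
    r=(render(M["fixed_post"],p,c,s)>.5).astype(np.uint8); cv2.drawContours(im,cv2.findContours(r,0,1)[0],-1,(0,0,255),1)
b,e=fit("bar",[(c,s,o["bar"][0]["mask"],None)],[419,67,.345]); print("bar",b.round(3),round(e,3))
r=(render(M["bar"],b,c,s)>.5).astype(np.uint8); cv2.drawContours(im,cv2.findContours(r,0,1)[0],-1,(0,0,255),1)
cv2.imwrite("pics/o5.png",im)
a,d=res["fixed"][:2],res["new"][:2]; print("mid",(a+d)/2,"dist",np.linalg.norm(d-a),"line yaw",np.arctan2(-(d-a)[0],(d-a)[1]))
E
python3 k.py
```

```text
fork_post 0.73 [6.0, 217.0] 403
fork_post 0.57 [383.0, 294.0] 862
fixed_post 0.93 [278.0, 318.0] 3398
14.1333 [491.9 120.  399.3]
fixed [ 5.82888e+02  7.80350e+01 -9.00000e-02] 0.272
new [5.77036e+02 1.89137e+02 4.79000e-01] 0.696Traceback (most recent call last):
  File "k.py", line 13, in <module>
    b,e=fit("bar",[(c,s,o["bar"][0]["mask"],None)],[419,67,.345]); print("bar",b.round(3),round(e,3))
                        ~~~~~~~~^^^
IndexError: list index out of range
```

The masks are poor from this angle, but the seated pose is already known from the tool. I'll use the earlier bar fit, which has ample tolerance, and go to the bar.

```bash
python3 -c "
from h import *
delta([419.2,67.3,260],19.8)"
```

```text
turn [1.000e-02 0.000e+00 6.904e+01] shift [ 72.  -54.8 138.9] len 165.7 j [ 0.01  0.03  1.78  0.    1.33 -1.54]
```

```bash
python3 -m creep '[[[0,0,7],[9,-7,10],-0.2],[[0,0,14],[18,-14,25],-0.2],[[0,0,21],[27,-21,40],-0.2],[[0,0,28],[36,-28,55],-0.2],[[0,0,35],[45,-35,70],-0.2],[[0,0,42],[54,-42,85],-0.2],[[0,0,49],[63,-49,100],-0.2],[[0,0,56],[72,-55,115],-0.2],[[0,0,63],[72,-55,130],-0.2],[[0,0,69],[72,-55,139],-0.2]]'
python3 -m creep '[[[0,0,0.5],[0,0,0],-0.2],[[0,0,0.5],[0,0,0],-0.2],[[0,0,0.5],[0,0,0],-0.2]]' >/dev/null
python3 c.py 6 bar
python3 -c "
from h import *
delta([419.2,67.3,177],19.8)"
```

```text
t: 15.17
tcp_pos: [418.0, 66.8, 258.4]
tcp_rot: [-0.001, 0.577, 0.816, -0.0]
wrist_force: [0.2, 1.4, 0.2]
opening: 0.598
grip_force: 0.0
bar 0.83 [327.0, 226.0] 7719
15.4167 [419.1  66.8 260.4]
turn [ 0.08  0.04 -0.36] shift [ 0.5  0.2 83.7] len 83.7 j [-0.12  0.04  2.09  0.    1.01 -0.46]
```

View pics/w6.png

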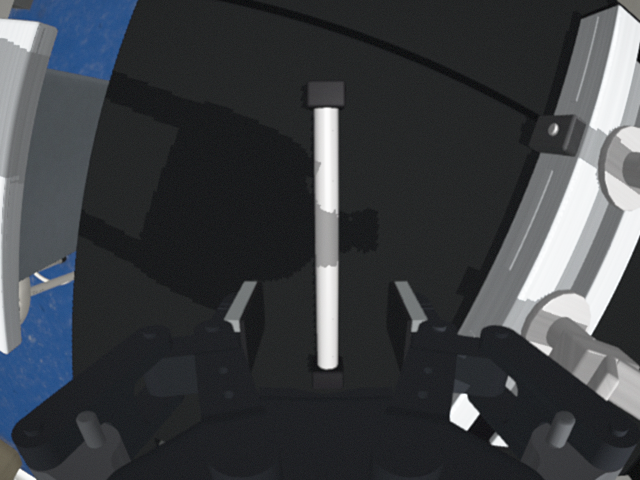

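The bar runs vertically at column 326, centred between the fingers (245 and 410). I'll descend and grip.

```bash
python3 -m creep '[[[0,0,0],[0,0,25],-0.2],[[0,0,0],[0,0,50],-0.2],[[0,0,0],[0,0,70],-0.2],[[0,0,0],[0,0,80],-0.2],[[0,0,0],[0,0,83],-0.2],[[0,0,0],[0,0,83],-0.2]]' 60
python3 -m creep '[[[0,0,0],[0,0,0],0.5],[[0,0,0],[0,0,0],0.7],[[0,0,0],[0,0,0],1],[[0,0,0],[0,0,0],1],[[0,0,0],[0,0,0],1],[[0,0,0],[0,0,0],1],[[0,0,0],[0,0,0],1]]'
```

```text
t: 16.02
tcp_pos: [418.6, 66.7, 176.8]
tcp_rot: [-0.0, 0.578, 0.816, -0.0]
wrist_force: [0.1, 0.6, -0.6]
opening: 0.601
grip_force: 0.0
t: 16.6
tcp_pos: [419.2, 66.6, 178.1]
tcp_rot: [0.001, 0.578, 0.816, 0.0]
wrist_force: [-1.0, 0.0, 6.3]
opening: 0.134
grip_force: 58.5
```

```bash
python3 -m creep '[[[0,0,0],[0,0,-12],1],[[0,0,0],[0,0,-35],1],[[0,0,0],[0,0,-70],1],[[0,0,0],[0,0,-105],1],[[0,0,0],[0,0,-140],1],[[0,0,0],[0,0,-160],1],[[0,0,0],[0,0,-160],1]]'
python3 -c "
from h import *
delta([576.7,131.5,340],-1.14)"
```

```text
t: 17.18
tcp_pos: [420.1, 66.5, 342.4]
tcp_rot: [0.005, 0.578, 0.816, 0.002]
wrist_force: [1.6, -0.4, -1.9]
opening: 0.132
grip_force: 58.9
turn [ 0.58  0.17 20.46] shift [  9.5 169.3   3.9] len 169.6 j [-0.12 -0.1   2.03  0.    1.2  -0.46]
```

```bash
python3 -m creep '[[[0,0,4],[1,20,0],1],[[0,0,8],[3,50,0],1],[[0,0,12],[5,80,0],1],[[0,0,16],[7,110,0],1],[[0,0,20.5],[9,140,0],1],[[0,0,20.5],[9.5,165,0],1],[[0,0,20.5],[9.5,169,0],1],[[0,0,20.5],[9.5,169,0],1],[[0,0,20.5],[9.5,169,0],1]]'
python3 c.py 7 fork_post fixed_post bar
python3 -c "
from h import *
delta([576.7,131.5,282],-1.14)"
```

```text
t: 17.93
tcp_pos: [573.9, 131.4, 335.4]
tcp_rot: [-0.001, 0.714, 0.7, -0.001]
wrist_force: [-0.0, -0.3, -1.2]
opening: 0.133
grip_force: 59.0
fork_post 0.86 [350.0, 158.0] 5075
bar 0.71 [322.0, 185.0] 13684
17.9333 [573.9 131.4 335.4]
turn [-0.03  0.01 -0.07] shift [ 0.4  2.8 54.8] len 54.9 j [ 0.02  0.28  1.63 -0.    1.23  0.04]
```

View pics/w7.png

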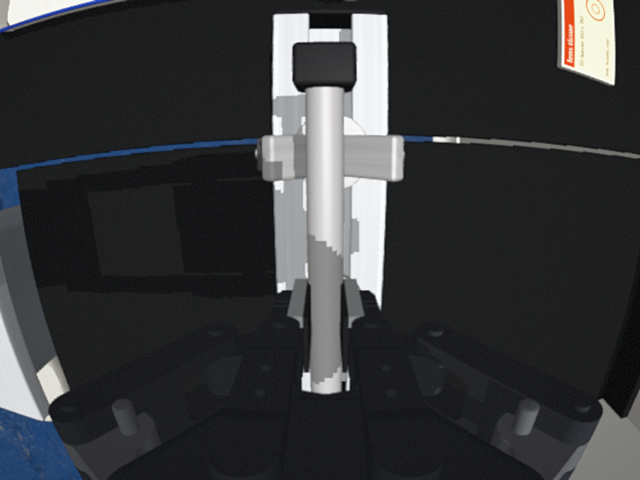

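The bar sits over the new fork: bar at column 325, fork spanning 257–404 with its centre at 330, and the cap beyond the fork. I'll shift +2.8 mm and lower it.

```bash
python3 -m creep '[[[0,0,0],[0,1.5,12],1],[[0,0,0],[0,2.8,24],1],[[0,0,0],[0,2.8,36],1],[[0,0,0],[0,2.8,43],1],[[0,0,0],[0,2.8,47],1],[[0,0,0],[0,2.8,49],1],[[0,0,0],[0,2.8,49],1]]'
```

```text
t: 18.72
tcp_pos: [577.5, 131.4, 287.1]
tcp_rot: [-0.0, 0.714, 0.7, -0.0]
wrist_force: [0.5, 0.6, -1.8]
opening: 0.135
grip_force: 59.1
```

```bash
python3 -m creep '[[[0,0,0],[0,0,1],1],[[0,0,0],[0,0,2],1],[[0,0,0],[0,0,3],1],[[0,0,0],[0,0,4],1],[[0,0,0],[0,0,4],1]]'
```

```text
t: 19.13
tcp_pos: [577.7, 131.5, 284.3]
tcp_rot: [0.0, 0.714, 0.7, 0.0]
wrist_force: [-0.3, 0.3, 0.1]
opening: 0.131
grip_force: 59.3
```

```bash
python3 -m creep '[[[0,0,0],[0,0,0.7],1],[[0,0,0],[0,0,1.3],1],[[0,0,0],[0,0,1.3],1]]'
python3 -m creep '[[[0,0,0],[0,0,0],0.6],[[0,0,0],[0,0,0],0.5],[[0,0,0],[0,0,0],0.3],[[0,0,0],[0,0,0],0.1],[[0,0,0],[0,0,0],-0.2],[[0,0,0],[0,0,0],-0.2],[[0,0,0],[0,0,0],-0.2]]'
python3 -m creep '[[[0,0,0],[0,0,-5],-0.2],[[0,0,0],[0,0,-20],-0.2],[[0,0,0],[0,0,-45],-0.2],[[0,0,0],[0,0,-80],-0.2],[[0,0,0],[0,0,-110],-0.2],[[0,0,0],[60,0,-110],-0.2],[[0,0,0],[0,-40,-110],-0.2],[[0,0,0],[0,-75,-110],-0.2],[[0,0,0],[0,-75,-110],-0.2],[[0,0,0],[0,-75,-110],-0.2]]'
python3 c.py 8 fork_post fixed_post bar
python3 - <<'E'
from h import *
ims=[]
for n,(r,q) in dict(scene=(slice(150,390),slice(190,480)),side=(slice(90,390),slice(190,420))).items():
    c=read_camera(n); ims.append(cv2.resize(c["color"][...,::-1][r,q],(400,int(400*(r.stop-r.start)/(q.stop-q.start)))))
w=cv2.resize(cv2.imread("pics/w8.png"),(400,300)); o=np.zeros((600,800,3),np.uint8)
a,b=ims; o[:300,:400]=w; o[300:600,:400]=a[:300]; b=b[:600]; o[:b.shape[0],400:]=b
cv2.imwrite("pics/f8.png",o)
E
```

```text
t: 19.38
tcp_pos: [577.8, 131.5, 284.1]
tcp_rot: [0.0, 0.714, 0.7, 0.0]
wrist_force: [-3.8, 0.7, 8.7]
opening: 0.136
grip_force: 60.2
t: 19.97
tcp_pos: [577.6, 131.4, 282.5]
tcp_rot: [-0.0, 0.714, 0.7, -0.0]
wrist_force: [-0.8, 0.1, -0.4]
opening: 0.6
grip_force: 0.0
t: 20.8
tcp_pos: [500.3, 133.2, 392.2]
tcp_rot: [-0.001, 0.714, 0.7, -0.001]
wrist_force: [0.3, -0.1, -0.7]
opening: 0.601
grip_force: 0.0
fork_post 0.94 [420.0, 159.0] 3641
fixed_post 0.83 [418.0, 289.0] 2682
fixed_post 0.72 [420.0, 155.0] 3683
bar 0.78 [436.0, 182.0] 4204
bar 0.35 [379.0, 382.0] 348
20.8 [500.3 133.2 392.2]
```

View pics/f8.png

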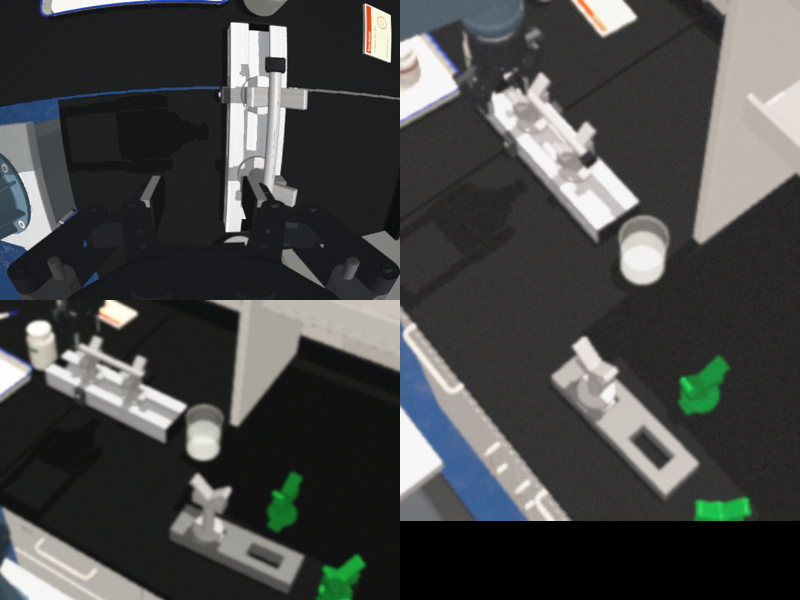

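The bar lies in both forks with its caps outside. The new post stands aligned in the strut, and the tall post, beaker and bottle have not moved. The gripper is clear, so I'm handing in.

```bash
python3 -c "
from rig import *
print(close_job())"
```

```text
the job is handed in; nothing more can be done
None
```

I handed the job in at about 21 s: the short fork post is seated and turned in the strut, and the bar lies in both forks with its caps outside, though I viewed 11 pictures against the limit of 10.

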